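# Refit a door controller's battery cassette and lock its quarter-turn stud

## Robot

A 6-joint arm with a two-finger parallel gripper is mounted at the origin on a cart in front of the work surface, level with it; the furniture and walls round the work are solid. World frame = base frame: x ahead of the robot, y to its left, z up, the work surface at z = 0. Lengths are in m, angles in rad, forces in N, time in s.
With the tool pointing down it reaches from about 0.325 to 0.75 m from the base axis. Payload 7.6 kg.
Tool frame: the origin (TCP) lies midway between the tips of the shut fingers; the grasp point (between the pads) lies 19 mm behind it (env.grip_point_offset is the distance from the TCP to the grasp point, in m); z points along the fingers, y is the line along which they close (so a half turn about z gives the same grasp; the last joint's range is limited). The gripper opens to 85 mm and grips with 20 to 120 N. Pads are 22 mm wide; open, the fingers measure 114 mm over their backs; the gripper's body (76 mm by 85 mm) begins 54 mm behind the grasp point. The pads swing forward as they close: fully open they stand 13 mm farther back than shut.
Start: joints at [-1.322, 0.052, 1.401, -0, 1.689, -0.07], TCP at [0.165, -0.499, 0.231] pointing down, gripper open.
Joint ranges: [-2.9, 2.9], [-0.91, 2.17], [0.12, 2.37], [-1.06, 4.2], [0.26, 2.73], [-2.93, 2.93]. Speed limits (rad/s): [2.57, 2.57, 3.01, 3.14, 3.14, 3.14].

## Interface

Orientations are given as a unit quaternion [x, y, z, w].
In Python, from rig import env, viewer gives the robot as it stands (env), with the cameras (viewer).
- The arm moves only by the shell command python3 jog.py 'ROWS' [OPENING]. ROWS is a JSON object whose key "increments" holds a list of rows, 1 to 12 of them, each of 6 numbers: dx, dy, dz in m, then a rotation vector rx, ry, rz in rad; each row shifts and turns the commanded pose from where the row before left it, along the tool's axes as they then stand; what a row does not reach is not made up. A row lasts 1/12 s, in which the tool goes at most 0.0417 m and 0.125 rad, less where a joint would pass 70% of its speed; a pose out of reach is approached as far as the arm can. OPENING is the opening from 0.0 (shut) to 1.0 (fully open), set as the command begins (- or left out keeps the last). The fingers move at their own pace and stop on an object; the grip force is fixed at half the most. Time passes only in rows, so rows that do not move let the fingers close. It prints the time, the measured TCP pose, the force, the opening and the grip force at its end. Input that does not fit is refused with a message, and nothing moves.
- env.observe(): the state, without advancing time (a new reading comes with each control period).
- viewer.snapshot(name): name is "side" or "top" or "wrist"; returns a dict with "pixels" (384x512x3 uint8, red, green, blue), "fx", "fy", "cx", "cy" (pixels), "origin" and "rotation" of the camera in the world. Camera axes: x right, y up, looking along -z (the intrinsics and any distortion apply to the point x, -y, -z); pixel columns grow to the right and rows downward; lengths in m; the calibration is good to about 2 mm. A picture is of the moment at which its call begins. There is no depth.
- env.finish_job(): hands the job in; it is judged then, once.
The state is a dict: "clock": time; "joint_pos": joint angles; "joint_velocities": joint speeds; "joint_torque": joint torques, N m; "ee_pos": TCP position; "eef_rot": TCP orientation; "contact_force": force on the tool from outside, world axes, zero at the start; "ft_torque": the same for the moment, N m; "gripper_width": opening from 0.0 (shut) to 1.0 (fully open); "finger_force": force on a finger pad.
Only numpy, scipy, OpenCV 4.12 (cv2) and the standard library are available. Lean on these libraries where they do the work, as an engineer would, in place of code of your own. Each camera call takes 0.05 s, during which the arm holds its last target. There are 200 camera calls.

## Task

Refit the backup-battery cassette, which lies on its side on the bench, in the grey door controller: stand it up, lower it into the bay with its orange stud over the steel receptacle until the head sits fully home, then push the sprung stud in and turn it clockwise a quarter turn until it locks and springs back, and let go. Do not drop the cassette, and leave the other things on the bench where they are.

Things in the scene. Friction and masses are not known exactly. Their poses are not given: they have to be found in the camera images.
- controller: Grey door controller 136 (x) x 170 (y) x 72 mm high, fixed to the bench; lugs 15 mm beyond its y ends, glands 18 mm beyond its +x side, low. Origin: centre of the underside, z up. Its flat top (z 72) holds the bay (x 0, y -38) and the stud's receptacle (x 0, y +12). Green terminal block 9 mm high at x 26..48, y 36..74; else the top is clear.
- bay_mouth (a point): Centre of the square bay's mouth, level with the controller's top, axes as the controller's. Bay 48.4 x 48.4 mm, 61 deep, mouth bevelled to 57 over the top 5 mm. Home, the cassette's head rests on the controller's top: cassette origin 58 mm below this point, its x, y, z axes along this point's (one way round only: stud over the receptacle).
- receptacle (a point): Centre of the steel receptacle's slot at the controller's top, 50 mm from bay_mouth along +y. Slot 10 mm wide (x), 36 long (y): the stud's 7 mm shank and 29 mm cross pin, which stand 9 mm out of the head's underside, enter only with the pin along y (stud_turn near 0). Under the slot, two lips with a groove along x catch the turned pin.
- cassette: Battery cassette, about 0.34 kg. Origin: centre of its foot; own +z from foot to head. Black body 46 x 46 mm, z 0 to 58; blue head z 58 to 78, 46 mm (x) by y -36 to +68, flush with the body on both x sides; stud at x 0, y +50. It starts lying on its -x face (own +x up, origin 23 mm above the bench). On its foot it stands, and rights itself from leans of up to 25 deg.
- wing_top (a point): Centre of the top of the stud's orange wing, on the stud's axis, 28 mm beyond the head's outer face when not pressed (cassette z 106 mm). Axes turn with the stud; own y runs along the wing, z as the cassette's. Wing 10 mm thick, 34 long, 18 high; the pin lies parallel to it. Below it a steel sleeve 18 mm across. (A leaning hand best clears monitor and counter at world y -0.2..0.)
- stud_push (a joint): How far the stud is pressed into the head, m: 0 sprung out, 0.009 at the stop. Spring force about 4 N at 0, 7.5 N at 0.006, 9.3 N at 0.009. In the receptacle it turns only while pressed 0.006 or more; locked and let go, it springs back to about 0.0025, where the pin sits in its groove.
- stud_turn (a joint): Angle of the stud in the head, rad: 0 open (wing along the head, own y), growing clockwise seen from above the upright cassette, stop at 1.65; locked at about 1.57 (wing across the head), where the groove leaves about 0.2 rad of play either way. It stays where left (light friction).
- screwdriver_red: Bystander: red-handled screwdriver, 31 x 199 x 32 mm, lying. Origin: centre of its underside.
- remote_fob: Bystander: small black car remote shell, 35 x 59 x 14 mm, lying. Origin: centre of its underside.
- lock_cylinder: Bystander: nickel euro profile lock cylinder, 17 x 71 x 33 mm. Origin: centre of its underside.
- padlock: Bystander: brass padlock, 62 x 40 x 14 mm, lying flat. Origin: centre of its underside.
- key_red: Bystander: key with a red cap, 31 x 65 x 9 mm, lying. Origin: centre of its underside.

How it is judged:
By the outcome, as a careful person would: the job done as asked, in the order asked, and still so for the second after the job is handed in, with the robot touching nothing.
It also fails if it takes over 61 s, if anything falls off the work surface, if the arm or the gripper's body presses on something with over 40 N, if the wrist force passes 120 N, or if a joint passes its speed limit or range.

## Working session

There is one attempt and no reset: what is moved stays moved. The work goes in short steps, Python scripts to look and compute and a shell command to move; the robot and the scene stay as the last step left them, time stands still between calls to the robot, and variables do not carry over. Pictures are saved under pics/ and viewed, at most 10 in all, crops included, and the job is handed in when it is done.

```bash
ls; mkdir -p pics
python3 - <<'E'
from rig import env, viewer
import cv2,numpy as np,json
o=env.observe();print(o)
for n in("side","top"):
    s=viewer.snapshot(n);cv2.imwrite(f"pics/{n}0.png",s["pixels"][:,:,::-1])
    print(n,{k:(np.round(v,4).tolist()) for k,v in s.items() if k!="pixels"})
a=[cv2.imread(f"pics/{n}0.png") for n in("side","top")]
for n,i in zip(("side","top"),a):cv2.imwrite(f"pics/{n}0b.png",cv2.resize(i,(800,600),interpolation=cv2.INTER_CUBIC))
E
```

```text
jog.py
pics
rig.py
{'clock': 0.0, 'joint_pos': array([-1.32228264e+00,  5.28132359e-02,  1.40170409e+00, -1.53544729e-05,
        1.68864092e+00, -7.03106077e-02]), 'joint_velocities': array([ 0.00010535, -0.00087286,  0.00104114, -0.00012244, -0.00046594,
        0.00125818]), 'joint_torque': array([ 3.06889442e-04, -3.81667542e+01, -3.60185301e+01, -1.43884427e-04,
        6.15365017e-03,  1.73522466e-05]), 'ee_pos': array([ 0.16449846, -0.49824119,  0.23049518]), 'eef_rot': array([ 9.87320608e-01,  1.58736903e-01, -7.72505451e-05, -7.79012463e-04]), 'contact_force': array([-1.08695526, -0.19860441,  0.47124829]), 'ft_torque': array([6.33975614e-05, 2.20268211e-03, 5.38582277e-02]), 'finger_force': 0.0, 'gripper_width': 0.9991541220714596}
side {'fx': 494.2637, 'fy': 494.2637, 'cx': 267.0349, 'cy': 193.0045, 'origin': [-0.1192, 0.6921, 0.9741], 'rotation': [-0.1312, 0.4069, 0.8645, -0.2645]}
top {'fx': 381.8891, 'fy': 381.8891, 'cx': 255.9032, 'cy': 190.3346, 'origin': [0.3011, -0.1746, 1.0365], 'rotation': [0.078, -0.0719, -0.6813, 0.7243]}
```

View pics/side0b.png

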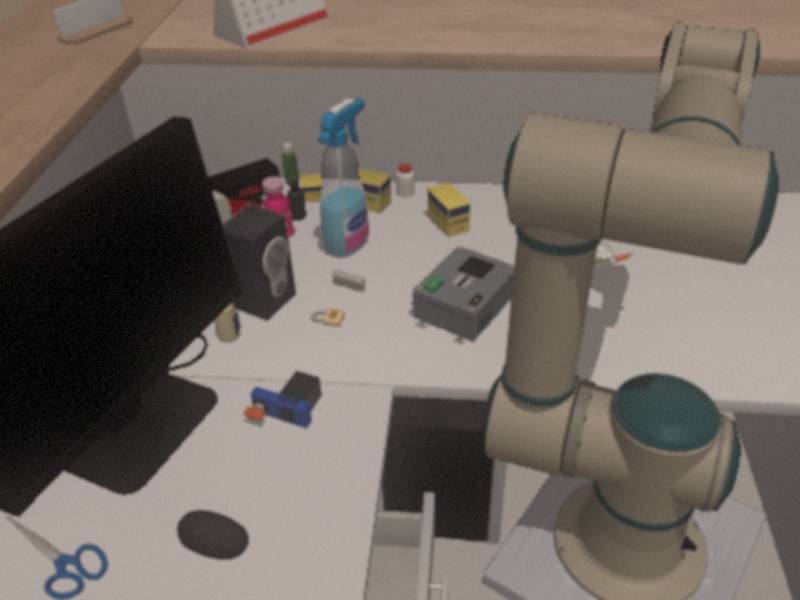

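View pics/top0b.png

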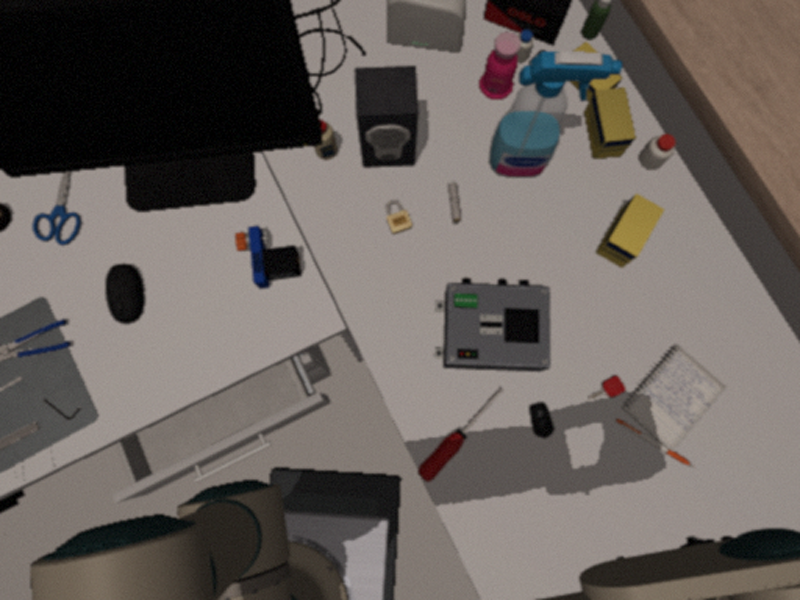

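The side view shows the cassette near (285,400), with the orange wing at (255,412) and the controller at (465,290). In the top view the cassette is near (270,258), the wing at (242,240) and the controller at (498,325), with the bay at (521,325) and the receptacle at (490,323).

```bash
cat > h.py <<'E'
import cv2,numpy as np
from scipy.spatial.transform import Rotation as R
from rig import env, viewer
def snap(n,f=None):
    s=viewer.snapshot(n)
    if f: cv2.imwrite(f,s["pixels"][:,:,::-1])
    return s
def ray(s,uv):
    u,v=uv
    d=np.array([(u-s["cx"])/s["fx"],-(v-s["cy"])/s["fy"],-1.])
    r=np.array(s["rotation"]); M=R.from_quat(r).as_matrix() if r.size==4 else r
    return np.array(s["origin"]),M@d
def plane(s,uv,z):
    o,d=ray(s,uv);return o+d*(z-o[2])/d[2]
def proj(s,p):
    r=np.array(s["rotation"]); M=R.from_quat(r).as_matrix() if r.size==4 else r
    c=M.T@(np.array(p)-s["origin"]);return np.array([s["cx"]-s["fx"]*c[0]/c[2],s["cy"]+s["fy"]*c[1]/c[2]])
def tri(s1,a,s2,b):
    o1,d1=ray(s1,a);o2,d2=ray(s2,b)
    t=np.linalg.lstsq(np.c_[d1,-d2],o2-o1,rcond=None)[0]
    p,q=o1+t[0]*d1,o2+t[1]*d2
    return (p+q)/2,np.linalg.norm(p-q)
def hsv(s): return cv2.cvtColor(s["pixels"],cv2.COLOR_RGB2HSV)
def blob(m,box):
    x0,y0,x1,y1=box;k=np.zeros(m.shape,np.uint8);k[y0:y1,x0:x1]=m[y0:y1,x0:x1]
    c=max(cv2.findContours(k,cv2.RETR_EXTERNAL,cv2.CHAIN_APPROX_NONE)[0],key=cv2.contourArea)
    return c.reshape(-1,2)
E
python3 - <<'E'
from h import *
t=snap("top");s=snap("side")
def rep(n,sn,m,box,z):
    c=blob(m,box);r=cv2.minAreaRect(c.astype(np.float32));b=cv2.boxPoints(r)
    print(n,len(c),np.round(r[0],1),np.round(r[1],1)); print([np.round(plane(sn,p,z)[:2],4).tolist() for p in b],np.round(plane(sn,r[0],z),4))
H=hsv(t)
blue=cv2.inRange(H,(108,120,40),(130,255,255));org=cv2.inRange(H,(0,120,110),(14,255,255));blk=cv2.inRange(H,(0,0,0),(180,255,45))
rep("blue",t,blue,(150,135,185,195),.046)
rep("org",t,org,(145,140,185,170),.028)
rep("body",t,blk,(170,150,198,185),.046)
rep("bay",t,blk,(315,190,352,225),.072)
g=t["pixels"].astype(int)
x=cv2.resize(t["pixels"][135:195,140:215],(750,600),interpolation=cv2.INTER_CUBIC)
y=cv2.resize(t["pixels"][170:245,270:370],(800,600),interpolation=cv2.INTER_CUBIC)
cv2.imwrite("pics/a.png",x[:,:,::-1]);cv2.imwrite("pics/b.png",y[:,:,::-1])
E
```

```text
blue 82 [164.5 164. ] [38.4  8.1]
[[0.6237, 0.1121], [0.627, 0.0904], [0.5209, 0.0701], [0.5178, 0.0913]] [0.5718 0.0909 0.046 ]
org 27 [153.5 154. ] [10.  5.]
[[0.6174, 0.138], [0.6183, 0.1241], [0.5896, 0.1208], [0.5887, 0.1345]] [0.6035 0.1293 0.028 ]
body 80 [180.4 169.7] [22.9 22.6]
[[0.5861, 0.0824], [0.5946, 0.022], [0.5316, 0.0111], [0.5231, 0.0708]] [0.5586 0.0466 0.046 ]
bay 83 [333.5 208. ] [22. 21.]
[[0.5018, -0.3332], [0.5051, -0.3871], [0.4481, -0.3878], [0.4448, -0.3346]] [ 0.4748 -0.3607  0.072 ]
```

View pics/b.png

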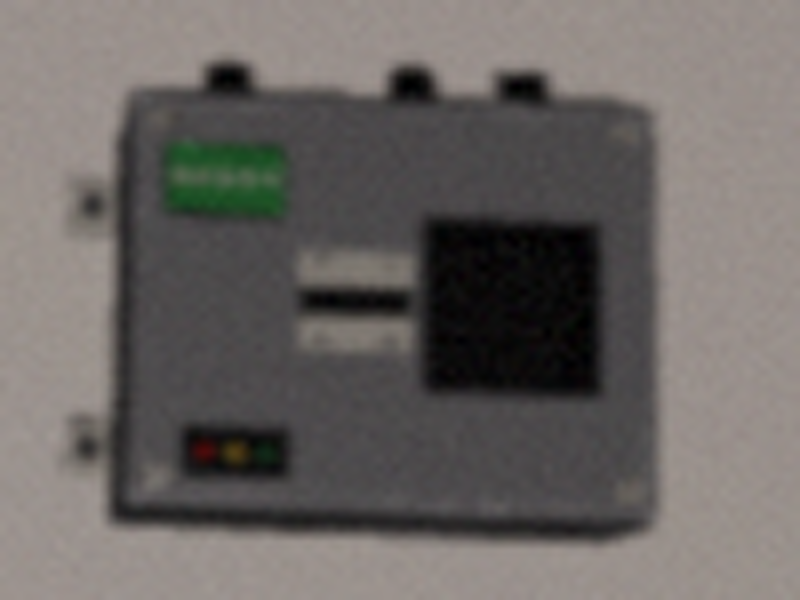

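View pics/a.png

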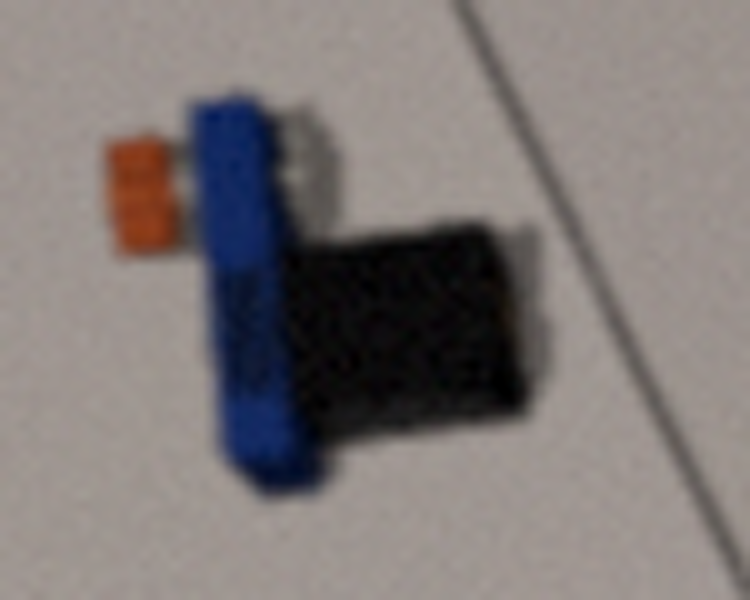

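Crop b shows the bay centre at about (513,305) and the slot at (357,300), so the controller's +x is up and its +y is left. Crop a shows the cassette with its stud on the +x world side and its head towards +y. Next I'll refine the controller measurement, check the monitor edge and find the wrist camera offset.

```bash
python3 - <<'E'
from h import *
t=snap("top");w=snap("wrist")
g=cv2.cvtColor(t["pixels"],cv2.COLOR_RGB2GRAY)
def cen(x0,y0,x1,y1,th):
    p=np.clip(th-g[y0:y1,x0:x1].astype(float),0,None);yy,xx=np.mgrid[y0:y1,x0:x1]
    return np.array([(p*xx).sum(),(p*yy).sum()])/p.sum()
b=plane(t,cen(319,193,349,223,50),.072);s=plane(t,cen(307,204,321,211,60),.072)
print("bay",b,"slot",s,np.linalg.norm(b-s),"yaw",np.degrees(np.arctan2(-(s-b)[0],(s-b)[1])))
S=snap("side")
for n,a,c in(("mon low right",(318,145),(235,290)),("wing",(242,240),(255,412))):
    print(n,tri(t,np.array(a)*.64,S,np.array(c)*.64))
o=env.observe();T=R.from_quat(o["eef_rot"])
print("cam in tool",T.inv().apply(w["origin"]-o["ee_pos"]),(T.inv()*R.from_quat(w["rotation"])).as_matrix().round(3).tolist(),w["fx"])
E
python3 jog.py '{"increments":[[0.0, 0, 0, 0, 0, 0]]}'
```

```text
bay [ 0.47506979 -0.36062329  0.072     ] slot [ 0.47385697 -0.31047825  0.072     ] 0.05015969940394738 yaw 1.385505681712226
mon low right (array([ 0.75371887, -0.00605565,  0.12349021]), np.float64(0.01267336067795032))
wing (array([0.6067619 , 0.12764422, 0.02106163]), np.float64(0.00035763095787413467))
cam in tool [ 6.85298036e-02 -1.14585173e-04 -1.43373879e-01] [[0.0, 0.963, 0.268], [1.0, -0.0, 0.0], [0.0, 0.268, -0.963]] 332.9478956056653
clock: 0.43
ee_pos: [0.1646, -0.4985, 0.2313]
eef_rot: [0.987, 0.159, 0.0, -0.0]
contact_force: [-0.5, -0.1, 0.1]
gripper_width: 1.002
finger_force: 0.0
```

```bash
python3 jog.py '{"increments":[[0.0385, -0.0064, 0, 0, 0, 0], [0.0385, -0.0064, 0, 0, 0, 0], [0.0385, -0.0064, 0, 0, 0, 0], [0.0385, -0.0064, 0, 0, 0, 0], [0.0385, -0.0064, 0, 0, 0, 0], [0.0385, -0.0064, 0, 0, 0, 0], [0.0385, -0.0064, 0, 0, 0, 0], [0.0385, -0.0064, 0, 0, 0, 0], [0.0385, -0.0064, 0, 0, 0, 0], [0, 0, 0, 0, 0, 0], [0, 0, 0, 0, 0, 0]]}'
python3 - <<'E'
from h import *
w=snap("wrist","pics/w1.png")
o=env.observe();print(o["joint_pos"].round(4).tolist(),o["ee_pos"].round(4).tolist(),o["eef_rot"].round(4).tolist())
print("bay expected",proj(w,(.4751,-.3606,.072)),"slot",proj(w,(.4739,-.3105,.072)))
E
```

```text
clock: 1.35
ee_pos: [0.4769, -0.334, 0.2307]
eef_rot: [0.987, 0.16, -0.0, -0.0]
contact_force: [-1.1, -0.9, 0.1]
gripper_width: 1.001
finger_force: 0.0
[-0.6767, 0.214, 1.2246, -0.0005, 1.7036, 0.574] [0.4758, -0.335, 0.231] [0.9872, 0.1594, -0.0004, -0.0001]
bay expected [283.33626906 189.65484404] slot [231.95612209 174.25382337]
```

View pics/w1.png

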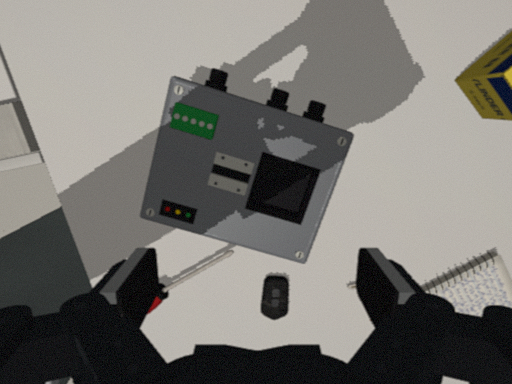

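The wrist view shows the controller with the bay at about (283,188) and the slot at (231,174), within 2 px of where the top view predicts.

Run:
```python
from h import *
w=snap("wrist")
g=cv2.cvtColor(w["pixels"],cv2.COLOR_RGB2GRAY)
print(g[188,235:330].tolist())
H=hsv(w)
m=cv2.inRange(g,0,38);c=blob(m,(240,145,325,230));r=cv2.minAreaRect(c.astype(np.float32));b=cv2.boxPoints(r)
P=[plane(w,p,.072) for p in b];print("bay",np.round(P,4)[:,:2].tolist(),plane(w,r[0],.072))
print([np.linalg.norm(P[i]-P[i-1]).round(4) for i in range(4)],[np.degrees(np.arctan2(*(P[i]-P[i-1])[1::-1])).round(2) for i in range(4)])
c=blob(m,(208,160,253,190));r=cv2.minAreaRect(c.astype(np.float32));print("slot",plane(w,r[0],.072),r)
plate=blob(cv2.inRange(g,110,255),(205,148,258,198));print("plate",cv2.minAreaRect(plate.astype(np.float32)))
r=cv2.minAreaRect(plate.astype(np.float32));print(plane(w,r[0],.072))
top=cv2.inRange(H,(0,0,50),(180,90,115))
for z,uv in((.072,(175,77)),(.072,(353,131)),(.072,(304,262)),(.072,(142,212))):print(plane(w,uv,z).round(4))
```

```text
[89, 66, 41, 44, 79, 94, 98, 97, 99, 96, 83, 68, 64, 67, 50, 21, 7, 6, 24, 17, 14, 10, 5, 12, 14, 10, 11, 13, 1, 7, 8, 17, 12, 13, 13, 8, 8, 4, 14, 16, 0, 18, 19, 2, 9, 14, 15, 20, 15, 7, 15, 22, 19, 26, 28, 22, 24, 29, 30, 25, 26, 20, 24, 27, 22, 24, 23, 26, 16, 18, 11, 18, 23, 14, 18, 15, 16, 39, 87, 108, 109, 107, 108, 107, 109, 109, 106, 104, 106, 106, 106, 107, 108, 105, 108]
bay [[0.4463, -0.3315], [0.5027, -0.3297], [0.5043, -0.3862], [0.4472, -0.3907]] [ 0.47580088 -0.35929321  0.072     ]
[np.float64(0.0592), np.float64(0.0564), np.float64(0.0565), np.float64(0.0573)] [np.float64(90.84), np.float64(1.82), np.float64(-88.33), np.float64(-175.42)]
slot [ 0.47441631 -0.30893967  0.072     ] ((229.8119354248047, 171.7935791015625), (38.02570724487305, 8.524654388427734), 16.699241638183594)Traceback (most recent call last):
  File "<stdin>", line 10, in <module>
  File "h.py", line 26, in blob
    c=max(cv2.findContours(k,cv2.RETR_EXTERNAL,cv2.CHAIN_APPROX_NONE)[0],key=cv2.contourArea)
ValueError: max() iterable argument is empty
```

```bash
python3 jog.py '{"increments":[[0.0206, -0.0338, 0, 0, 0, 0], [0.0206, -0.0338, 0, 0, 0, 0], [0.0206, -0.0338, 0, 0, 0, 0], [0.0206, -0.0338, 0, 0, 0, 0], [0.0206, -0.0338, 0, 0, 0, 0], [0.0206, -0.0338, 0, 0, 0, 0], [0.0206, -0.0338, 0, 0, 0, 0], [0.0206, -0.0338, 0, 0, 0, 0], [0.0206, -0.0338, 0, 0, 0, 0], [0.0206, -0.0338, 0, 0, 0, 0]]}' >/dev/null
python3 jog.py '{"increments":[[0, 0, 0, 0, 0, -0.12], [0, 0, 0, 0, 0, -0.12], [0, 0, 0, 0, 0, -0.12], [0, 0, 0, 0, 0, -0.12], [0, 0, 0, 0, 0, -0.12], [0, 0, 0, 0, 0, -0.12], [0, 0, 0, 0, 0, -0.12], [0, 0, 0, 0, 0, -0.12], [0, 0, 0, 0, 0, -0.12], [0, 0, 0, 0, 0, -0.12], [0, 0, 0, 0, 0, -0.12], [0, 0, 0, 0, 0, -0.12]]}'
python3 jog.py '{"increments":[[0, 0, 0, 0, 0, 0], [0, 0, 0, 0, 0, 0]]}'
python3 - <<'E'
from h import *
w=snap("wrist","pics/w2.png")
o=env.observe();print(o["joint_pos"].round(4).tolist(),o["ee_pos"].round(4).tolist(),o["eef_rot"].round(4).tolist())
H=hsv(w)
for n,lo,hi,z in(("blue",(108,120,40),(130,255,255),.046),("org",(0,120,110),(14,255,255),.028)):
    c=blob(cv2.inRange(H,lo,hi),(0,0,512,250));r=cv2.minAreaRect(c.astype(np.float32));b=cv2.boxPoints(r)
    print(n,b.round(0).tolist(),[plane(w,p,z)[:2].round(4).tolist() for p in b],plane(w,r[0],z).round(4))
E
```

```text
clock: 3.28
ee_pos: [0.565, 0.0485, 0.2316]
eef_rot: [0.636, 0.771, 0.0, 0.0]
contact_force: [-0.2, -0.4, -0.1]
gripper_width: 0.997
finger_force: 0.0
clock: 3.45
ee_pos: [0.5651, 0.049, 0.2315]
eef_rot: [0.64, 0.769, 0.0, 0.0]
contact_force: [-0.2, -0.7, 0.0]
gripper_width: 0.997
finger_force: 0.0
[0.0219, 0.1716, 1.2717, -0.0002, 1.698, -0.1607] [0.5651, 0.0492, 0.2315] [0.6397, 0.7686, 0.0, 0.0002]
blue [[225.0, 117.0], [330.0, 115.0], [330.0, 136.0], [225.0, 139.0]] [[0.5255, 0.0972], [0.6245, 0.1179], [0.6299, 0.098], [0.5292, 0.077]] [0.5773 0.0976 0.046 ]
org [[294.0, 87.0], [326.0, 87.0], [326.0, 106.0], [294.0, 106.0]] [[0.5869, 0.1375], [0.6182, 0.1433], [0.6225, 0.1255], [0.5908, 0.1197]] [0.6046 0.1316 0.028 ]
```

View pics/w2.png

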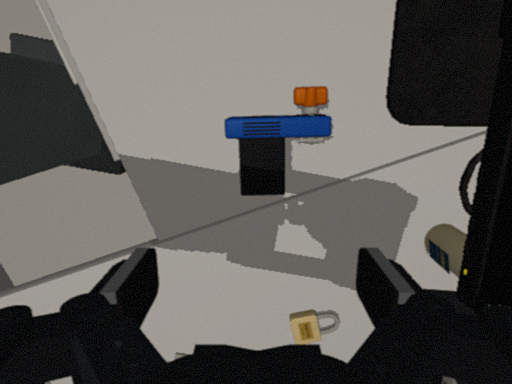

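The wrist view shows the blue head centred near (278,127), the orange wing at (310,96) and the black body below the head. The measured head length is 103 mm against 104 nominal. I'll tilt the hand now.

```bash
python3 jog.py '{"increments":[[0, 0, 0, 0, -0.109, 0.005], [0, 0, 0, 0, -0.109, 0.005], [0, 0, 0, 0, -0.109, 0.005], [0, 0, 0, 0, -0.109, 0], [0, 0, 0, 0, 0, 0], [0, 0, 0, 0, 0, 0]]}'
cat >> h.py <<'E'
def todo(p):
    o=env.observe();T=R.from_quat(o["eef_rot"])
    print("tool delta",T.inv().apply(np.array(p)-o["ee_pos"]).round(4),"axes",T.as_matrix().round(3).tolist(),"j",o["joint_pos"].round(3).tolist(),"p",o["ee_pos"].round(4))
E
python3 -c "
from h import *
todo((.5696,.0471,.0108))"
```

```text
clock: 4.0
ee_pos: [0.5649, 0.0511, 0.2306]
eef_rot: [0.628, 0.747, -0.138, 0.165]
contact_force: [-0.3, 0.2, -0.5]
gripper_width: 1.001
finger_force: 0.0
tool delta [0.0882 0.0035 0.2014] axes [[-0.155, 0.985, 0.074], [0.894, 0.172, -0.414], [-0.421, 0.002, -0.907]] j [0.233, 0.186, 1.309, -0.435, 1.663, 0.023] p [0.5649 0.0511 0.2306]
```

```bash
python3 jog.py '{"increments":[[0.0126, 0.0005, 0.0288, 0, 0, 0], [0.0126, 0.0005, 0.0288, 0, 0, 0], [0.0126, 0.0005, 0.0288, 0, 0, 0], [0.0126, 0.0005, 0.0288, 0, 0, 0], [0.0126, 0.0005, 0.0288, 0, 0, 0], [0.0126, 0.0005, 0.0288, 0, 0, 0], [0.0126, 0.0005, 0.0288, 0, 0, 0], [0, 0, 0, 0, 0, 0], [0, 0, 0, 0, 0, 0]]}'
python3 -c "
from h import *
todo((.5696,.0471,.0108))
snap('wrist','pics/w3.png')"
```

```text
clock: 4.75
ee_pos: [0.5695, 0.0446, 0.0107]
eef_rot: [0.629, 0.747, -0.139, 0.165]
contact_force: [-0.3, 1.0, 0.6]
gripper_width: 0.999
finger_force: 0.0
tool delta [ 0.0022  0.0005 -0.0011] axes [[-0.154, 0.986, 0.071], [0.894, 0.169, -0.415], [-0.421, -0.0, -0.907]] j [0.22, 0.406, 1.505, -0.454, 1.284, 0.193] p [0.5695 0.0446 0.0107]
```

View pics/w3.png

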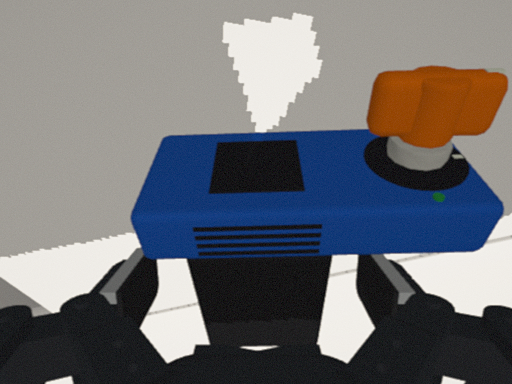

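The body spans columns 190 to 330 and sits centred between the fingers, so I'll close on it.

```bash
python3 jog.py '{"increments":[[0, 0, 0, 0, 0, 0], [0, 0, 0, 0, 0, 0], [0, 0, 0, 0, 0, 0], [0, 0, 0, 0, 0, 0], [0, 0, 0, 0, 0, 0], [0, 0, 0, 0, 0, 0], [0, 0, 0, 0, 0, 0], [0, 0, 0, 0, 0, 0]]}' 0
python3 - <<'E'
# fit arm model: h,L1,L2,d6,lateral from recorded poses
from h import *
from scipy.optimize import least_squares
o=env.observe();print(o["gripper_width"],o["finger_force"])
D=[([-1.32228,.05281,1.4017,0,1.68864,-.07031],[.1645,-.49824,.2305],None),
([-0.6767,.214,1.2246,-.0005,1.7036,.574],[.4758,-.335,.231],None),
([.0219,.1716,1.2717,-.0002,1.698,-.1607],[.5651,.0492,.2315],None),
([.233,.186,1.309,-.435,1.663,.023],[.5649,.0511,.2306],[.628,.747,-.138,.165]),
(o["joint_pos"],o["ee_pos"],o["eef_rot"])]
def fk(q,p):
    h,L1,L2,d,lat=p
    r=R.from_euler("z",q[0]);x=np.array([0,lat,h])
    r=r*R.from_euler("y",q[1]);x=R.from_euler("z",q[0]).apply(x)+r.apply([0,0,L1])
    r=r*R.from_euler("y",q[2]);x=x+r.apply([0,0,L2])
    r=r*R.from_euler("z",q[3])*R.from_euler("y",q[4]);x=x+r.apply([0,0,d])
    return x,r*R.from_euler("z",q[5])
f=lambda p:np.concatenate([fk(q,p)[0]-e for q,e,_ in D])
s=least_squares(f,[.16,.364,.508,.35,.037]);print(s.x,np.abs(s.fun).max())
for q,e,r in D[3:]:
    print((fk(q,s.x)[1].inv()*R.from_quat(r)).as_rotvec())
E
```

```text
clock: 5.47
ee_pos: [0.5711, 0.0462, 0.0135]
eef_rot: [0.628, 0.747, -0.137, 0.167]
contact_force: [-2.3, 1.5, 7.2]
gripper_width: 0.536
finger_force: 62.2
0.5356448378867634 62.20864176750183
[0.24220759 0.21080809 0.52749301 0.28326387 0.03739664] 0.010754393314094113
[7.79547263e-04 5.53469344e-04 1.57086776e+00]
[-2.23508027e-16  2.46629547e-16  1.57079633e+00]
```

```bash
python3 jog.py '{"increments":[[-0.017, 0, -0.036, 0, 0, 0], [-0.017, 0, -0.036, 0, 0, 0], [-0.017, 0, -0.036, 0, 0, 0], [-0.017, 0, -0.036, 0, 0, 0], [-0.017, 0, -0.036, 0, 0, 0], [0, 0, 0, 0, 0, 0]]}'
cat > arm.py <<'E'
from h import *
from scipy.optimize import least_squares
def fk(q,p):
    h,L1,L2,d,lat,a0,a2=p
    r=R.from_euler("z",q[0]);x=r.apply([a0,lat,h])
    r=r*R.from_euler("y",q[1]);x=x+r.apply([0,0,L1])
    r=r*R.from_euler("y",q[2]);x=x+r.apply([a2,0,L2])
    r=r*R.from_euler("z",q[3])*R.from_euler("y",q[4]);x=x+r.apply([0,0,d])
    return x,r*R.from_euler("z",q[5]+np.pi/2)
lo=np.array([-2.9,-.91,.12,-1.06,.26,-2.93]);hi=np.array([2.9,2.17,2.37,4.2,2.73,2.93])
def ik(P,x,Rt,q0):
    f=lambda q:np.r_[(fk(q,P)[0]-x)*5,(fk(q,P)[1].inv()*Rt).as_rotvec()]
    s=least_squares(f,np.clip(q0,lo+.01,hi-.01),bounds=(lo,hi));return s.x,np.linalg.norm(s.fun)
E
python3 - <<'E'
from arm import *
o=env.observe();print(o["ee_pos"],o["joint_pos"].round(3).tolist(),o["gripper_width"])
D=[([-1.32228,.05281,1.4017,0,1.68864,-.07031],[.1645,-.49824,.2305]),
([-0.6767,.214,1.2246,-.0005,1.7036,.574],[.4758,-.335,.231]),
([.0219,.1716,1.2717,-.0002,1.698,-.1607],[.5651,.0492,.2315]),
([.233,.186,1.309,-.435,1.663,.023],[.5649,.0511,.2306]),
([.22,.406,1.505,-.454,1.284,.193],[.5695,.0446,.0107]),
(o["joint_pos"],o["ee_pos"])]
s=min((least_squares(lambda p:np.concatenate([fk(q,p)[0]-e for q,e in D]),[.16,.364,.508,d,.037,0,0]) for d in(.25,.35,.45)),key=lambda s:s.cost);P=s.x;print(P.round(4),np.abs(s.fun).max());np.save("P.npy",P)
a=.44
for th in(0,-20,-45,-70,-90):
  for (X,Y) in((.5,-.1),(.55,-.1),(.6,-.1)):
    t=np.radians(th);oy=np.array([np.cos(t),np.sin(t),0]);ox=np.array([np.sin(t),-np.cos(t),0]);oz=np.array([0,0,1.])
    z=-ox*np.cos(a)-oz*np.sin(a);x=np.cross(oy,z);Rt=R.from_matrix(np.c_[x,oy,z])
    tcp=np.array([X,Y,0])+oz*.030+ox*.005+z*.019
    q,e=min((ik(P,tcp,Rt,q0) for q0 in([0,.4,1.5,0,1,0],[-.3,.4,1.5,1.5,1,-1],[-.3,.8,1.5,1,1.5,0])),key=lambda r:r[1])
    print(th,X,Y,q.round(2).tolist(),round(e,4),x.round(2))
E
```

```text
clock: 5.97
ee_pos: [0.5724, 0.0453, 0.2207]
eef_rot: [0.629, 0.746, -0.132, 0.171]
contact_force: [0.9, -0.2, -2.2]
gripper_width: 0.533
finger_force: 63.6
[0.5724349  0.04526858 0.22070309] [0.221, 0.194, 1.32, -0.437, 1.626, 0.027] 0.5327423647904028
[0.2069 0.353  0.4961 0.2801 0.0369 0.     0.1071] 0.00017003186025850436
0 0.5 -0.1 [-0.66, 0.69, 1.39, 0.84, 1.85, -0.77] 0.0 [-0.    0.43  0.9 ]
0 0.55 -0.1 [-0.61, 0.78, 1.25, 0.88, 1.85, -0.7] 0.0 [-0.    0.43  0.9 ]
0 0.6 -0.1 [-0.57, 0.88, 1.08, 0.92, 1.86, -0.63] 0.0 [-0.    0.43  0.9 ]
-20 0.5 -0.1 [-0.73, 0.54, 1.64, 1.0, 1.61, -0.7] 0.0 [0.15 0.4  0.9 ]
-20 0.55 -0.1 [-0.67, 0.62, 1.51, 1.03, 1.59, -0.64] 0.0 [0.15 0.4  0.9 ]
-20 0.6 -0.1 [-0.62, 0.71, 1.37, 1.06, 1.58, -0.57] 0.0 [0.15 0.4  0.9 ]
-45 0.5 -0.1 [-0.77, 0.32, 1.94, 1.23, 1.29, -0.64] 0.0 [0.3 0.3 0.9]
-45 0.55 -0.1 [-0.7, 0.41, 1.83, 1.26, 1.24, -0.59] 0.0 [0.3 0.3 0.9]
-45 0.6 -0.1 [-0.64, 0.49, 1.7, 1.28, 1.2, -0.54] 0.0 [0.3 0.3 0.9]
-70 0.5 -0.1 [-0.7, 0.1, 2.22, 1.57, 0.9, -0.63] 0.0 [0.4  0.15 0.9 ]
-70 0.55 -0.1 [-0.61, 0.21, 2.1, 1.61, 0.84, -0.61] 0.0 [0.4  0.15 0.9 ]
-70 0.6 -0.1 [-0.54, 0.3, 1.97, 1.63, 0.78, -0.57] 0.0 [0.4  0.15 0.9 ]
-90 0.5 -0.1 [-0.5, -0.03, 2.36, 2.07, 0.52, -0.79] 0.0 [0.43 0.   0.9 ]
-90 0.55 -0.1 [-0.43, 0.09, 2.23, 2.16, 0.47, -0.84] 0.0 [0.43 0.   0.9 ]
-90 0.6 -0.1 [-0.37, 0.21, 2.09, 2.21, 0.42, -0.85] 0.0 [0.43 0.   0.9 ]
```

Run:
```python
from arm import *
P=np.load("P.npy");t=snap("top")
for p in((.6,-.04,0),(.62,-.07,0),(.58,-.1,0)):print(p,(proj(t,p)/.64).round())
for n,uv in(("padlock",(400,217)),("lockcyl",(455,203)),("seam",(300,240)),("seam",(345,325))):print(n,plane(t,np.array(uv)*.64,0).round(3))
a=.44;th=10
for (X,Y) in((.6,-.04),(.62,-.07),(.58,-.1)):
    th=np.radians(10);oy=np.array([np.cos(th),np.sin(th),0]);ox=np.array([np.sin(th),-np.cos(th),0]);oz=np.array([0,0,1.])
    z=-ox*np.cos(a)-oz*np.sin(a);x=np.cross(oy,z);Rt=R.from_matrix(np.c_[x,oy,z])
    tcp=np.array([X,Y,0])+oz*.030+ox*.005+z*.019
    q,e=min((ik(P,tcp,Rt,q0) for q0 in([0,.4,1.5,0,1,0],[-.3,.4,1.5,1.5,1,-1])),key=lambda r:r[1])
    w=tcp-z*P[3];r=R.from_euler("z",q[0])*R.from_euler("y",q[1]+q[2]);el=w-r.apply([0,0,P[2]])
    print(X,Y,q.round(2),round(e,4),"tcp",tcp.round(4),"wrist",w.round(3),"elbow",el.round(3))
```

```text
(0.6, -0.04, 0) [337. 253.]
(0.62, -0.07, 0) [354. 243.]
(0.58, -0.1, 0) [369. 265.]
padlock [ 0.675 -0.15   0.   ]
lockcyl [ 0.708 -0.249  0.   ]
seam [0.62  0.029 0.   ]
seam [ 0.469 -0.065  0.   ]
0.6 -0.04 [-0.46  0.9   1.05  0.89  1.92 -0.65] 0.0 tcp [ 0.5979 -0.028   0.0219] wrist [ 0.642 -0.278  0.141] elbow [ 0.229 -0.073  0.326]
0.62 -0.07 [-0.49  0.98  0.92  0.89  1.97 -0.62] 0.0 tcp [ 0.6179 -0.058   0.0219] wrist [ 0.662 -0.308  0.141] elbow [ 0.247 -0.088  0.301]
0.58 -0.1 [-0.55  0.93  1.01  0.84  1.99 -0.7 ] 0.0 tcp [ 0.5779 -0.088   0.0219] wrist [ 0.622 -0.338  0.141] elbow [ 0.227 -0.096  0.319]
```

```bash
python3 jog.py '{"increments":[[0, 0, 0, 0, 0.1208, 0], [0, 0, 0, 0, 0.1208, 0], [0, 0, 0, 0, 0.1208, 0], [0, 0, 0, 0, 0.1208, 0], [0, 0, 0, 0, 0.1208, 0], [0, 0, 0, 0, 0.1208, 0], [0, 0, 0, 0, 0.1208, 0], [0, 0, 0, 0, 0.1208, 0], [0, 0, 0, 0, 0.1208, 0], [0, 0, 0, 0, 0.1208, 0], [0, 0, 0, 0, 0.1208, 0], [0, 0, 0, 0, 0.1208, 0]]}' >/dev/null
python3 jog.py '{"increments":[[0, 0, 0, 0, 0.1208, 0], [0, 0, 0, 0, 0, 0], [0, 0, 0, 0, 0, 0], [0, 0, 0, 0, 0, 0]]}'
python3 - <<'E'
from h import *
todo((.578,-.043,.05))
s=snap("side","pics/s2.png")["pixels"];t=snap("top")["pixels"]
cv2.imwrite("pics/s2c.png",np.hstack([cv2.resize(a,(400,400),interpolation=cv2.INTER_CUBIC) for a in(s[150:310,100:260],t[90:250,120:280])])[:,:,::-1])
E
```

```text
clock: 7.35
ee_pos: [0.5699, 0.0451, 0.2101]
eef_rot: [0.543, 0.647, 0.345, -0.41]
contact_force: [-0.1, -1.0, -3.0]
gripper_width: 0.532
finger_force: 63.5
tool delta [-0.1824 -0.0075 -0.0116] axes [[-0.075, 0.985, -0.155], [0.419, 0.173, 0.891], [0.905, 0.002, -0.426]] j [-0.379, 0.512, 1.22, 0.998, 1.982, -0.412] p [0.5699 0.0451 0.2101]
```

View pics/s2c.png

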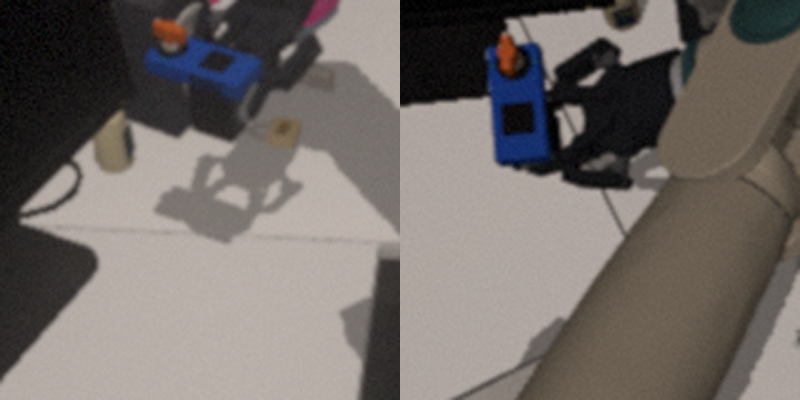

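The cassette hangs upright in the grip, with the head level and the wing up. I'll carry it to the standing spot.

```bash
python3 jog.py '{"increments":[[-0.0365, -0.0015, -0.0023, 0, 0, 0], [-0.0365, -0.0015, -0.0023, 0, 0, 0], [-0.0365, -0.0015, -0.0023, 0, 0, 0], [-0.0365, -0.0015, -0.0023, 0, 0, 0], [-0.0365, -0.0015, -0.0023, 0, 0, 0], [0, 0, 0, 0, 0, 0], [0, 0, 0, 0, 0, 0]]}'
python3 -c "
from h import *
todo((.578,-.043,.025))"
```

```text
clock: 8.03
ee_pos: [0.5777, -0.0425, 0.0487]
eef_rot: [0.542, 0.646, 0.346, -0.411]
contact_force: [0.1, 0.9, -2.6]
gripper_width: 0.532
finger_force: 63.5
tool delta [-0.0217  0.0003  0.0095] axes [[-0.073, 0.985, -0.156], [0.416, 0.172, 0.893], [0.906, 0.0, -0.422]] j [-0.494, 0.832, 1.106, 0.875, 1.952, -0.66] p [ 0.5777 -0.0425  0.0487]
```

```bash
python3 jog.py '{"increments":[[-0.0065, 0, 0.003, 0, 0, 0], [-0.0065, 0, 0.003, 0, 0, 0], [-0.0065, 0, 0.003, 0, 0, 0], [0, 0, 0, 0, 0, 0], [0, 0, 0, 0, 0, 0]]}'; for i in 1; do :; done
python3 jog.py '{"increments":[[-0.0018, 0, 0.0008, 0, 0, 0], [0, 0, 0, 0, 0, 0]]}'|sed -n 2,4p;python3 jog.py '{"increments":[[-0.0018, 0, 0.0008, 0, 0, 0], [0, 0, 0, 0, 0, 0]]}'|sed -n 2,4p
```

```text
clock: 8.45
ee_pos: [0.578, -0.0423, 0.0286]
eef_rot: [0.542, 0.646, 0.346, -0.411]
contact_force: [1.6, 0.8, -3.4]
gripper_width: 0.534
finger_force: 63.5
ee_pos: [0.5781, -0.0428, 0.0266]
eef_rot: [0.542, 0.646, 0.346, -0.41]
contact_force: [-0.2, 0.9, -4.1]
ee_pos: [0.578, -0.0429, 0.0242]
eef_rot: [0.542, 0.646, 0.346, -0.411]
contact_force: [-0.2, -0.5, -4.4]
```

```bash
python3 jog.py '{"increments":[[-0.0018, 0, 0.0008, 0, 0, 0], [0, 0, 0, 0, 0, 0]]}'|sed -n 2,4p;python3 jog.py '{"increments":[[-0.0014, 0, 0.0006, 0, 0, 0], [0, 0, 0, 0, 0, 0]]}'|sed -n 2,4p;python3 jog.py '{"increments":[[-0.0014, 0, 0.0006, 0, 0, 0], [0, 0, 0, 0, 0, 0]]}'|sed -n 2,4p
```

```text
ee_pos: [0.5779, -0.0429, 0.0221]
eef_rot: [0.542, 0.646, 0.346, -0.411]
contact_force: [0.3, -0.8, -4.1]
ee_pos: [0.5779, -0.0429, 0.0206]
eef_rot: [0.542, 0.646, 0.346, -0.411]
contact_force: [-0.6, -0.0, -3.3]
ee_pos: [0.5781, -0.0431, 0.0202]
eef_rot: [0.542, 0.646, 0.347, -0.411]
contact_force: [-2.2, -0.2, 1.5]
```

```bash
python3 jog.py '{"increments":[[-0.001, 0, 0.0005, 0, 0, 0], [0, 0, 0, 0, 0, 0]]}'|sed -n 2,4p; python3 jog.py '{"increments":[[0, 0, 0, 0, 0, 0], [0, 0, 0, 0, 0, 0], [0, 0, 0, 0, 0, 0], [0, 0, 0, 0, 0, 0], [0, 0, 0, 0, 0, 0], [0, 0, 0, 0, 0, 0]]}' 1
python3 jog.py '{"increments":[[0, 0, -0.02, 0, 0, 0], [0, 0, -0.03, 0, 0, 0], [0, 0, -0.03, 0, 0, 0], [0, 0, -0.03, 0, 0, 0], [0, 0, -0.03, 0, 0, 0], [0, 0, 0, 0, 0, 0], [0, 0, 0, 0, 0, 0]]}'
python3 - <<'E'
from h import *
w=snap("wrist");s=snap("side");t=snap("top")
cv2.imwrite("pics/c4.png",np.vstack([np.hstack([cv2.resize(s["pixels"][180:300,130:290],(400,300)),cv2.resize(t["pixels"][100:220,160:320],(400,300))]),np.hstack([cv2.resize(w["pixels"],(400,300)),np.zeros((300,400,3),np.uint8)])])[:,:,::-1])
todo((.578,-.043,.2))
E
```

```text
ee_pos: [0.5781, -0.043, 0.0201]
eef_rot: [0.541, 0.646, 0.347, -0.411]
contact_force: [-4.0, -0.4, 7.1]
clock: 9.95
ee_pos: [0.578, -0.043, 0.0182]
eef_rot: [0.542, 0.646, 0.346, -0.411]
contact_force: [0.3, -1.0, 0.2]
gripper_width: 1.001
finger_force: 0.0
clock: 10.53
ee_pos: [0.6001, -0.1695, 0.0779]
eef_rot: [0.543, 0.646, 0.347, -0.409]
contact_force: [-0.2, -0.1, -0.3]
gripper_width: 0.998
finger_force: 0.0
tool delta [0.1649 0.0005 0.0619] axes [[-0.074, 0.985, -0.157], [0.415, 0.173, 0.893], [0.907, 0.001, -0.421]] j [-0.623, 1.012, 0.751, 0.867, 2.161, -0.601] p [ 0.5994 -0.1668  0.0765]
```

View pics/c4.png

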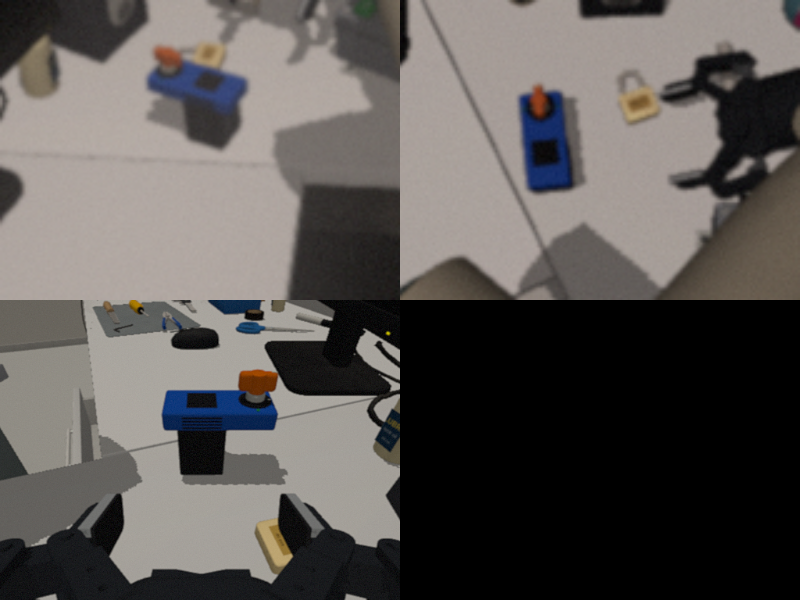

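The cassette stands upright on its foot and the hand has cleared it. Next I'll raise the hand, point it down and turn it across the head.

```bash
python3 jog.py '{"increments":[[0.037, 0, -0.0172, 0, 0, 0], [0.037, 0, -0.0172, 0, 0, 0], [0.037, 0, -0.0172, 0, 0, 0], [0.037, 0, -0.0172, 0, 0, 0], [0.02, 0, -0.0093, 0, 0, 0], [0, 0, 0, 0, -0.12, 0], [0, 0, 0, 0, -0.12, 0], [0, 0, 0, 0, -0.12, 0], [0, 0, 0, 0, -0.12, 0], [0, 0, 0, 0, -0.12, 0], [0, 0, 0, 0, -0.12, 0], [0, 0, 0, 0, -0.12, 0]]}' >/dev/null
python3 jog.py '{"increments":[[0, 0, 0, 0, -0.12, 0], [0, 0, 0, 0, -0.12, 0], [0, 0, 0, 0, -0.055, 0], [0, 0, 0, 0, 0, 0.12], [0, 0, 0, 0, 0, 0.12], [0, 0, 0, 0, 0, 0.12], [0, 0, 0, 0, 0, 0.12], [0, 0, 0, 0, 0, 0.12], [0, 0, 0, 0, 0, 0.12], [0, 0, 0, 0, 0, 0.12], [0, 0, 0, 0, 0, 0.12], [0, 0, 0, 0, 0, 0.12]]}' >/dev/null
python3 jog.py '{"increments":[[0, 0, 0, 0, 0, 0.12], [0, 0, 0, 0, 0, 0.12], [0, 0, 0, 0, 0, 0.12], [0, 0, 0, 0, 0, 0.13], [0, 0, 0, 0, 0, 0], [0, 0, 0, 0, 0, 0]]}'
python3 - <<'E'
from h import *
import math
for n,box in(("top",(160,100,260,190)),("wrist",(0,0,512,384))):
    t=snap(n);H=hsv(t)
    try:
        c=blob(cv2.inRange(H,(108,120,40),(130,255,255)),box);h=cv2.convexHull(c.astype(np.int32)).astype(np.float32)
        r=cv2.minAreaRect(h);b=[plane(t,p,.078) for p in cv2.boxPoints(r)]
        print(n,r,np.round(b,4)[:,:2].tolist(),plane(t,r[0],.078).round(4))
        c=blob(cv2.inRange(H,(0,120,110),(14,255,255)),box);r=cv2.minAreaRect(c.astype(np.float32));print("wing",plane(t,r[0],.103).round(4))
    except Exception as e: print(n,e)
todo((.578,-.043,.2))
E
```

```text
clock: 13.18
ee_pos: [0.599, -0.1669, 0.262]
eef_rot: [0.996, 0.092, 0.001, -0.0]
contact_force: [-1.3, 0.8, 0.3]
gripper_width: 0.999
finger_force: 0.0
top max() iterable argument is empty
wrist ((142.751708984375, 152.5207061767578), (104.30513763427734, 50.07643127441406), 85.2363510131836) [[0.6419, -0.0206], [0.6543, -0.0667], [0.5537, -0.0867], [0.5399, -0.0367]] [ 0.5996 -0.0524  0.078 ]
wing [ 0.6304 -0.0428  0.103 ]
tool delta [ 0.0018 -0.126   0.0623] axes [[0.983, 0.182, 0.002], [0.182, -0.983, 0.0], [0.002, 0.0, -1.0]] j [-0.332, 0.326, 1.03, 0.001, 1.784, 1.056] p [ 0.5991 -0.1672  0.2623]
```

```bash
python3 jog.py '{"increments":[[0.0015, -0.0289, 0, 0, 0, 0], [0.0015, -0.0289, 0, 0, 0, 0], [0.0015, -0.0289, 0, 0, 0, 0], [0.0015, -0.0288, 0, 0, 0, 0], [0, 0, 0.03, 0, 0, 0], [0, 0, 0.03, 0, 0, 0], [0, 0, 0, 0, 0, 0], [0, 0, 0, 0, 0, 0]]}'
python3 - <<'E'
from h import *
t=snap("wrist");H=hsv(t)
c=blob(cv2.inRange(H,(108,120,40),(130,255,255)),(0,0,512,384));r=cv2.minAreaRect(c.astype(np.float32));b=[plane(t,p,.078) for p in cv2.boxPoints(r)]
print(r,np.round(b,4)[:,:2].tolist(),plane(t,r[0],.078).round(4))
c=blob(cv2.inRange(H,(0,120,110),(14,255,255)),(0,0,512,384));r=cv2.minAreaRect(c.astype(np.float32));print("wing",plane(t,r[0],.106).round(4))
todo((.584,-.0532,.0605))
E
```

```text
clock: 13.95
ee_pos: [0.5839, -0.0529, 0.2013]
eef_rot: [0.996, 0.09, -0.001, -0.0]
contact_force: [0.5, 0.1, 0.8]
gripper_width: 1.004
finger_force: 0.0
((257.0, 169.0), (124.0, 56.0), 90.0) [[0.6441, -0.0197], [0.6519, -0.0623], [0.5512, -0.0832], [0.5425, -0.0359]] [ 0.6    -0.0498  0.078 ]
wing [ 0.6212 -0.0485  0.106 ]
tool delta [-0.0012 -0.0003  0.1431] axes [[0.984, 0.179, 0.003], [0.179, -0.984, -0.0], [0.003, 0.001, -1.0]] j [-0.154, 0.235, 1.255, 0.0, 1.649, 1.237] p [ 0.5848 -0.0532  0.2036]
```

```bash
python3 jog.py '{"increments":[[0, 0, 0.0285, 0, 0, 0], [0, 0, 0.0285, 0, 0, 0], [0, 0, 0.0285, 0, 0, 0], [0, 0, 0.0285, 0, 0, 0], [0, 0, 0.0275, 0, 0, 0], [0, 0, 0, 0, 0, 0], [0, 0, 0, 0, 0, 0]]}'
python3 jog.py '{"increments":[[0, 0, 0, 0, 0, 0], [0, 0, 0, 0, 0, 0], [0, 0, 0, 0, 0, 0], [0, 0, 0, 0, 0, 0], [0, 0, 0, 0, 0, 0], [0, 0, 0, 0, 0, 0], [0, 0, 0, 0, 0, 0]]}' 0
```

```text
clock: 14.58
ee_pos: [0.5856, -0.0535, 0.0623]
eef_rot: [0.996, 0.089, 0.001, 0.0]
contact_force: [1.1, 1.2, 0.4]
gripper_width: 1.005
finger_force: 0.0
clock: 15.17
ee_pos: [0.5864, -0.0531, 0.0638]
eef_rot: [0.996, 0.09, 0.003, 0.001]
contact_force: [-2.0, 0.7, 5.7]
gripper_width: 0.519
finger_force: 62.3
```

```bash
python3 jog.py '{"increments":[[0, 0, -0.02, 0, 0, 0], [0, 0, -0.035, 0, 0, 0], [0, 0, -0.035, 0, 0, 0], [0, 0, -0.035, 0, 0, 0], [-0.0181, 0.0308, 0, 0, 0, -0.04], [0, 0, 0, 0, 0, 0], [0, 0, 0, 0, 0, 0]]}'
python3 - <<'E'
from h import *
t=snap("wrist");H=hsv(t);o=env.observe();T=R.from_quat(o["eef_rot"])
def intool(p): return T.inv().apply(p-o["ee_pos"]).round(4)
zt=o["ee_pos"][2]-.0638
c=blob(cv2.inRange(H,(108,120,40),(130,255,255)),(0,0,512,384)).astype(np.float32);r=cv2.minAreaRect(c);b=cv2.boxPoints(r)
print(r,[intool(plane(t,p,zt+.078)).tolist() for p in b])
c=blob(cv2.inRange(H,(0,120,110),(14,255,255)),(0,0,512,384));r=cv2.minAreaRect(c.astype(np.float32));print("wing",r,[intool(plane(t,p,zt+.106)).tolist() for p in cv2.boxPoints(r)])
todo((.4753,-.3553,.184))
E
```

```text
clock: 15.75
ee_pos: [0.572, -0.0878, 0.1865]
eef_rot: [0.994, 0.108, 0.001, 0.0]
contact_force: [0.3, 1.0, -4.1]
gripper_width: 0.522
finger_force: 63.2
((257.0, 232.0), (230.0, 116.0), 90.0) [[0.0631, -0.0213, -0.0141], [0.0631, 0.0229, -0.0141], [-0.041, 0.0277, -0.0143], [-0.0409, -0.0262, -0.0143]]
wing ((259.4287414550781, 175.97991943359375), (46.17290496826172, 99.7739486694336), 15.751173973083496) [[0.0323, -0.0101, -0.0422], [0.0628, -0.0011, -0.0421], [0.0591, 0.0124, -0.0421], [0.028, 0.0044, -0.0422]]
tool delta [-0.1523  0.2412  0.0014] axes [[0.976, 0.216, 0.001], [0.216, -0.976, 0.0], [0.001, 0.0, -1.0]] j [-0.215, 0.219, 1.309, 0.001, 1.612, 1.138] p [ 0.572  -0.0869  0.1856]
```

The wing sits about 0.28 rad clockwise of the head, so the pin would not enter the slot. I'll set the cassette back on its foot and square the wing with the pads.

```bash
python3 jog.py '{"increments":[[0, 0, 0.029, 0, 0, 0], [0, 0, 0.029, 0, 0, 0], [0, 0, 0.029, 0, 0, 0], [0, 0, 0.02, 0, 0, 0], [0, 0, 0.01, 0, 0, 0], [0, 0, 0, 0, 0, 0], [0, 0, 0, 0, 0, 0]]}'|sed -n 1,4p
python3 jog.py '{"increments":[[0, 0, 0.0015, 0, 0, 0], [0, 0, 0, 0, 0, 0]]}'|sed -n 2,4p
python3 jog.py '{"increments":[[0, 0, 0.0015, 0, 0, 0], [0, 0, 0, 0, 0, 0]]}'|sed -n 2,4p
python3 jog.py '{"increments":[[0, 0, 0.0015, 0, 0, 0], [0, 0, 0, 0, 0, 0]]}'|sed -n 2,4p
```

```text
clock: 16.38
ee_pos: [0.573, -0.0863, 0.0694]
eef_rot: [0.994, 0.11, 0.001, 0.0]
contact_force: [0.6, -0.2, -3.3]
ee_pos: [0.5735, -0.0867, 0.0688]
eef_rot: [0.994, 0.109, 0.002, 0.001]
contact_force: [0.8, -0.9, -4.1]
ee_pos: [0.573, -0.0867, 0.0665]
eef_rot: [0.994, 0.109, 0.002, 0.0]
contact_force: [0.3, -0.0, -3.9]
ee_pos: [0.5727, -0.0867, 0.0645]
eef_rot: [0.994, 0.109, 0.001, 0.0]
contact_force: [-0.6, -0.3, -4.2]
```

```bash
python3 jog.py '{"increments":[[0, 0, 0.0015, 0, 0, 0], [0, 0, 0, 0, 0, 0]]}'|sed -n 2,4p
python3 jog.py '{"increments":[[0, 0, 0.0015, 0, 0, 0], [0, 0, 0, 0, 0, 0]]}'|sed -n 2,4p
python3 jog.py '{"increments":[[0, 0, 0.001, 0, 0, 0], [0, 0, 0, 0, 0, 0]]}'|sed -n 2,4p
```

```text
ee_pos: [0.5731, -0.0867, 0.064]
eef_rot: [0.994, 0.109, 0.002, 0.0]
contact_force: [-2.8, 1.7, 2.9]
ee_pos: [0.5734, -0.0866, 0.064]
eef_rot: [0.994, 0.109, 0.002, 0.0]
contact_force: [-5.3, 2.0, 9.5]
ee_pos: [0.5737, -0.0865, 0.0639]
eef_rot: [0.994, 0.109, 0.003, 0.001]
contact_force: [-6.6, 3.3, 15.2]
```

```bash
python3 jog.py '{"increments":[[0, 0, -0.003, 0, 0, 0], [0, 0, 0, 0, 0, 0], [0, 0, 0, 0, 0, 0], [0, 0, 0, 0, 0, 0], [0, 0, 0, 0, 0, 0], [0, 0, 0, 0, 0, 0], [0, 0, -0.025, 0, 0, 0], [0, 0, -0.035, 0, 0, 0], [0.0225, 0, 0, 0, 0, 0], [0.023, 0, 0, 0, 0, 0], [0, 0, 0, 0, 0, 0], [0, 0, 0, 0, 0, 0]]}' 1
python3 - <<'E'
from h import *
t=snap("wrist");H=hsv(t);o=env.observe();T=R.from_quat(o["eef_rot"])
def intool(p): return T.inv().apply(p-o["ee_pos"]).round(4)
for n,lo,hi,z in(("blue",(108,120,40),(130,255,255),.078),("org",(0,120,110),(14,255,255),.106)):
    r=cv2.minAreaRect(blob(cv2.inRange(H,lo,hi),(0,0,512,384)).astype(np.float32));print(n,r[2],[intool(plane(t,p,z)).tolist() for p in cv2.boxPoints(r)])
E
```

```text
clock: 18.38
ee_pos: [0.6172, -0.0765, 0.1229]
eef_rot: [0.994, 0.11, 0.001, 0.0]
contact_force: [-1.0, -0.2, -0.6]
gripper_width: 0.999
finger_force: 0.0
blue 90.0 [[0.0229, -0.0217, 0.0449], [0.023, 0.022, 0.045], [-0.0828, 0.0253, 0.0448], [-0.0828, -0.0248, 0.0448]]
org 90.0 [[0.0103, -0.0073, 0.0169], [0.0103, 0.007, 0.0169], [-0.0047, 0.0072, 0.0169], [-0.0047, -0.0075, 0.0169]]
```

```bash
python3 jog.py '{"increments":[[0.004, 0, 0.016, 0, 0, 0], [0, 0, 0.016, 0, 0, 0], [0, 0, 0, 0, 0, 0], [0, 0, 0, 0, 0, 0]]}'|sed -n 2,4p
python3 jog.py '{"increments":[[0, 0, 0, 0, 0, 0], [0, 0, 0, 0, 0, 0], [0, 0, 0, 0, 0, 0], [0, 0, 0, 0, 0, 0], [0, 0, 0, 0, 0, 0], [0, 0, 0, 0, 0, 0], [0, 0, 0, 0, 0, 0], [0, 0, 0, 0, 0, 0], [0, 0, 0, 0, 0, 0], [0, 0, 0, 0, 0, 0]]}' 0
```

```text
ee_pos: [0.6198, -0.076, 0.0908]
eef_rot: [0.994, 0.109, -0.0, -0.0]
contact_force: [1.4, 0.5, 0.3]
clock: 19.6
ee_pos: [0.6212, -0.0759, 0.0921]
eef_rot: [0.994, 0.109, 0.001, 0.0]
contact_force: [-0.3, 0.5, 2.3]
gripper_width: 0.089
finger_force: 62.8
```

```bash
python3 jog.py '{"increments":[[0, 0, 0, 0, 0, 0], [0, 0, 0, 0, 0, 0], [0, 0, 0, 0, 0, 0], [0, 0, 0, 0, 0, 0], [0, 0, -0.025, 0, 0, 0], [0, 0, -0.035, 0, 0, 0], [0, 0, -0.03, 0, 0, 0], [-0.0225, 0, 0, 0, 0, 0], [-0.0225, 0, 0, 0, 0, 0], [0, 0, 0, 0, 0, 0], [0, 0, 0, 0, 0, 0]]}' 1
python3 - <<'E'
from h import *
t=snap("wrist","pics/w5.png");H=hsv(t);o=env.observe();T=R.from_quat(o["eef_rot"])
def intool(p): return T.inv().apply(p-o["ee_pos"]).round(4)
for n,lo,hi,z in(("blue",(108,120,40),(130,255,255),.078),("org",(0,120,90),(16,255,255),.106)):
    r=cv2.minAreaRect(blob(cv2.inRange(H,lo,hi),(0,0,512,384)).astype(np.float32));print(n,r,[intool(plane(t,p,z)).tolist() for p in cv2.boxPoints(r)])
todo((.573,-.0865,.064))
E
```

```text
clock: 20.52
ee_pos: [0.5765, -0.0858, 0.1818]
eef_rot: [0.994, 0.109, 0.001, 0.0]
contact_force: [0.7, 0.0, -1.0]
gripper_width: 0.994
finger_force: 0.0
blue ((257.0, 179.5), (131.0, 60.0), 90.0) [[0.0601, -0.0216, 0.1039], [0.0601, 0.0217, 0.104], [-0.0423, 0.0242, 0.1037], [-0.0423, -0.0241, 0.1036]]
org ((256.8044128417969, 141.84327697753906), (21.3265380859375, 46.72496795654297), 14.743562698364258) [[0.0301, -0.0109, 0.0758], [0.0594, -0.0029, 0.0759], [0.056, 0.0104, 0.0759], [0.0264, 0.0028, 0.0759]]
tool delta [-0.0045 -0.0002  0.1178] axes [[0.976, 0.217, 0.003], [0.217, -0.976, -0.0], [0.003, 0.001, -1.0]] j [-0.211, 0.233, 1.3, 0.0, 1.605, 1.141] p [ 0.577  -0.0857  0.1818]
```

Run:
```python
import cv2
i=cv2.imread("pics/w5.png")
cv2.imwrite("pics/w5c.png",cv2.resize(i[90:255,200:315],None,fx=3.6,fy=3.6,interpolation=cv2.INTER_CUBIC))
```

```text
(no output)
```

View pics/w5c.png

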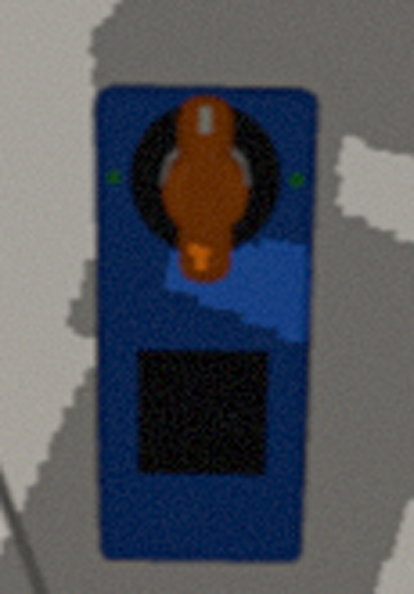

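The wing now lies along the head, from (205,118) to (202,258) in the crop; the earlier rectangle fit was misled by the hub. I'll regrip the head.

```bash
python3 jog.py '{"increments":[[-0.0025, 0, 0.03, 0, 0, 0], [0, 0, 0.03, 0, 0, 0], [0, 0, 0.03, 0, 0, 0], [0, 0, 0.029, 0, 0, 0], [0, 0, 0, 0, 0, 0], [0, 0, 0, 0, 0, 0]]}'|sed -n 2,4p
python3 jog.py '{"increments":[[0, 0, 0, 0, 0, 0], [0, 0, 0, 0, 0, 0], [0, 0, 0, 0, 0, 0], [0, 0, 0, 0, 0, 0], [0, 0, 0, 0, 0, 0], [0, 0, 0, 0, 0, 0], [0, 0, 0, 0, 0, 0]]}' 0
python3 jog.py '{"increments":[[0, 0, -0.02, 0, 0, 0], [0, 0, -0.035, 0, 0, 0], [0, 0, -0.035, 0, 0, 0], [0, 0, -0.035, 0, 0, 0], [0, 0, 0, 0, 0, 0], [0, 0, 0, 0, 0, 0]]}'
python3 - <<'E'
from h import *
t=snap("wrist","pics/w6.png");H=hsv(t);o=env.observe();T=R.from_quat(o["eef_rot"])
def intool(p): return T.inv().apply(p-o["ee_pos"]).round(4)
zt=o["ee_pos"][2]-.064
for n,lo,hi,z in(("blue",(108,120,40),(130,255,255),.078),("org",(0,120,90),(16,255,255),.106)):
    c=blob(cv2.inRange(H,lo,hi),(0,0,512,384));x,y,w,h=cv2.boundingRect(c);print(n,(x,y,w,h),[intool(plane(t,p,zt+z)).tolist() for p in((x,y),(x+w,y+h))])
    l=cv2.fitLine(c.astype(np.float32),cv2.DIST_L2,0,.01,.01).ravel();print("line",np.degrees(np.arctan2(l[0],-l[1])))
todo((.4753,-.3553,.186))
E
```

```text
ee_pos: [0.5744, -0.0859, 0.0613]
eef_rot: [0.994, 0.109, -0.0, -0.0]
contact_force: [0.5, -0.7, 1.0]
clock: 21.65
ee_pos: [0.576, -0.0862, 0.0652]
eef_rot: [0.994, 0.109, 0.003, 0.001]
contact_force: [-0.7, 1.5, 6.4]
gripper_width: 0.519
finger_force: 62.2
clock: 22.15
ee_pos: [0.5753, -0.0864, 0.1903]
eef_rot: [0.994, 0.109, 0.004, 0.001]
contact_force: [-0.4, 0.2, -4.8]
gripper_width: 0.516
finger_force: 63.1
blue (202, 120, 114, 229) [[0.063, -0.021, -0.0139], [-0.0427, 0.0283, -0.0141]]
line 1.7989601
org (236, 127, 48, 104) [[0.0621, -0.0062, -0.0419], [0.0278, 0.0094, -0.0419]]
line 0.15080123
tool delta [-0.1551  0.2412  0.0013] axes [[0.976, 0.217, 0.003], [0.217, -0.976, -0.0], [0.002, 0.001, -1.0]] j [-0.213, 0.223, 1.3, 0.0, 1.615, 1.139] p [ 0.5743 -0.0862  0.1875]
```

```bash
python3 jog.py '{"increments":[[-0.0194, 0.0301, 0, 0, 0, 0], [-0.0194, 0.0301, 0, 0, 0, 0], [-0.0194, 0.0301, 0, 0, 0, 0], [-0.0194, 0.0301, 0, 0, 0, 0], [-0.0194, 0.0301, 0, 0, 0, 0], [-0.0194, 0.0301, 0, 0, 0, 0], [-0.0194, 0.0301, 0, 0, 0, 0], [-0.0193, 0.0301, 0, 0, 0, 0], [0, 0, 0, 0, 0, -0.115], [0, 0, 0, 0, 0, -0.115], [0, 0, 0, 0, 0, -0.115], [0, 0, 0, 0, 0, -0.115]]}'|sed -n 1,3p
python3 jog.py '{"increments":[[0, 0, 0, 0, 0, -0.115], [0, 0, 0, 0, 0, -0.115], [0, 0, 0, 0, 0, -0.115], [0, 0, 0, 0, 0, -0.115], [0, 0, 0, 0, 0, -0.115], [0, 0, 0, 0, 0, -0.115], [0, 0, 0, 0, 0, -0.115], [0, 0, 0, 0, 0, -0.114], [0, 0, 0, 0, 0, 0], [0, 0, 0, 0, 0, 0], [0, 0, 0, 0, 0, 0]]}'
python3 - <<'E'
from h import *
todo((.4753,-.355,.150))
t=snap("top","pics/t7.png");H=hsv(t);o=env.observe()
zt=o["ee_pos"][2]-.065
for n,lo,hi,z in(("blue",(108,120,40),(130,255,255),.078),("org",(0,120,90),(16,255,255),.106)):
    try:
        c=blob(cv2.inRange(H,lo,hi),(260,160,380,250));x,y,w,h=cv2.boundingRect(c);print(n,(x,y,w,h),[plane(t,p,zt+z).round(4).tolist() for p in((x,y),(x+w,y+h))])
    except Exception as e:print(e)
w=snap("wrist","pics/w7.png");print("slot ends proj",proj(w,(.4741,-.3097,.072)))
E
```

```text
clock: 23.2
ee_pos: [0.4742, -0.3546, 0.1842]
eef_rot: [0.942, 0.335, -0.0, -0.002]
clock: 24.12
ee_pos: [0.475, -0.3546, 0.186]
eef_rot: [0.699, 0.716, 0.001, -0.0]
contact_force: [-0.8, 0.9, -4.5]
gripper_width: 0.52
finger_force: 63.5
tool delta [-0.0005  0.0003  0.036 ] axes [[-0.024, 1.0, 0.001], [1.0, 0.024, 0.001], [0.001, 0.001, -1.0]] j [-0.704, 0.26, 1.26, 0.001, 1.622, -0.728] p [ 0.475  -0.3546  0.186 ]
blue (324, 188, 17, 21) [[0.496, -0.314, 0.1994], [0.4506, -0.3527, 0.1994]]
org (323, 192, 10, 6) [[0.4805, -0.3074, 0.2274], [0.4686, -0.3292, 0.2274]]
slot ends proj [256.0639631  134.21126741]
```

```bash
python3 jog.py '{"increments":[[0, 0, 0.02, 0, 0, 0], [0, 0, 0.02, 0, 0, 0], [0, 0, 0.006, 0, 0, 0], [0, 0, 0, 0, 0, 0]]}'|sed -n 2,4p
python3 jog.py '{"increments":[[0, 0, 0.004, 0, 0, 0], [0, 0, 0.004, 0, 0, 0], [0, 0, 0, 0, 0, 0]]}'|sed -n 2,4p
python3 jog.py '{"increments":[[0, 0, 0.004, 0, 0, 0], [0, 0, 0.004, 0, 0, 0], [0, 0, 0, 0, 0, 0]]}'|sed -n 2,4p
```

```text
ee_pos: [0.4745, -0.3541, 0.1389]
eef_rot: [0.698, 0.716, 0.001, -0.001]
contact_force: [-0.6, 0.2, -4.0]
ee_pos: [0.4759, -0.3551, 0.1342]
eef_rot: [0.697, 0.717, 0.001, 0.002]
contact_force: [-0.2, 0.7, -3.3]
ee_pos: [0.4763, -0.3551, 0.1332]
eef_rot: [0.697, 0.717, 0.001, 0.004]
contact_force: [-12.0, 12.9, 29.7]
```

```bash
python3 jog.py '{"increments":[[0, 0, -0.005, 0, 0, 0], [0.0015, -0.0015, 0, 0, 0, 0], [0, 0, 0, 0, 0, 0]]}'|sed -n 2,4p
python3 jog.py '{"increments":[[0, 0, 0.003, 0, 0, 0], [0, 0, 0, 0, 0, 0]]}'|sed -n 2,4p
python3 jog.py '{"increments":[[0, 0, 0.003, 0, 0, 0], [0, 0, 0, 0, 0, 0]]}'|sed -n 2,4p;python3 -c "
from h import *
todo((.4751,-.355,.079));print(env.observe()['ft_torque'])"
```

```text
ee_pos: [0.4746, -0.3535, 0.132]
eef_rot: [0.697, 0.717, 0.001, 0.002]
contact_force: [-1.0, 3.7, 6.9]
ee_pos: [0.4748, -0.3536, 0.1318]
eef_rot: [0.697, 0.717, 0.001, 0.003]
contact_force: [-5.9, 8.8, 20.6]
ee_pos: [0.475, -0.3536, 0.1315]
eef_rot: [0.697, 0.717, 0.001, 0.003]
contact_force: [-11.7, 14.5, 34.5]
tool delta [-0.0013 -0.0002  0.0525] axes [[-0.028, 1.0, 0.007], [1.0, 0.028, -0.003], [-0.003, 0.006, -1.0]] j [-0.703, 0.285, 1.34, 0.002, 1.509, -0.731] p [ 0.475  -0.3536  0.1315]
[ 2.17757646  2.50017989 -0.18135059]
```

```bash
python3 jog.py '{"increments":[[0, 0, -0.005, 0, 0, 0], [0.0013, -0.0013, 0, 0, 0, 0], [0, 0, 0, 0, 0, 0]]}'|sed -n 2,4p
python3 jog.py '{"increments":[[0, 0, 0.003, 0, 0, 0], [0, 0, 0, 0, 0, 0]]}'|sed -n 2,4p
python3 jog.py '{"increments":[[0, 0, 0.003, 0, 0, 0], [0, 0, 0, 0, 0, 0]]}'|sed -n 2,4p
```

```text
ee_pos: [0.474, -0.3527, 0.1313]
eef_rot: [0.697, 0.717, 0.001, 0.004]
contact_force: [2.4, 2.5, 10.1]
ee_pos: [0.474, -0.3523, 0.1265]
eef_rot: [0.697, 0.717, 0.002, 0.003]
contact_force: [7.5, -0.5, 0.1]
ee_pos: [0.4741, -0.3522, 0.1227]
eef_rot: [0.697, 0.717, 0.002, 0.002]
contact_force: [7.0, -0.7, -2.2]
```

```bash
python3 jog.py '{"increments":[[0, 0.0006, 0.004, 0, 0, 0], [0, 0, 0.005, 0, 0, 0], [0, 0, 0, 0, 0, 0]]}'|sed -n 2,4p
python3 jog.py '{"increments":[[0, 0, 0.005, 0, 0, 0], [0, 0, 0.005, 0, 0, 0], [0, 0, 0, 0, 0, 0]]}'|sed -n 2,4p
python3 jog.py '{"increments":[[0, 0, 0.004, 0, 0, 0], [0, 0, 0.004, 0, 0, 0], [0, 0, 0, 0, 0, 0]]}'|sed -n 2,4p
```

```text
ee_pos: [0.4741, -0.352, 0.1128]
eef_rot: [0.697, 0.717, 0.002, 0.002]
contact_force: [7.3, -2.3, -4.7]
ee_pos: [0.4741, -0.352, 0.1027]
eef_rot: [0.697, 0.717, 0.002, 0.002]
contact_force: [7.6, -2.6, -5.0]
ee_pos: [0.4741, -0.352, 0.0949]
eef_rot: [0.697, 0.717, 0.002, 0.002]
contact_force: [7.0, -1.8, -4.4]
```

```bash
python3 jog.py '{"increments":[[0, 0.0006, 0.003, 0, 0, 0], [0, 0, 0.003, 0, 0, 0], [0, 0, 0, 0, 0, 0]]}'|sed -n 2,4p
python3 jog.py '{"increments":[[0, 0, 0.002, 0, 0, 0], [0, 0, 0.002, 0, 0, 0], [0, 0, 0, 0, 0, 0]]}'|sed -n 2,4p
python3 jog.py '{"increments":[[0, 0, 0.002, 0, 0, 0], [0, 0, 0.002, 0, 0, 0], [0, 0, 0, 0, 0, 0]]}'|sed -n 2,4p
```

```text
ee_pos: [0.4743, -0.352, 0.089]
eef_rot: [0.697, 0.717, 0.001, 0.001]
contact_force: [6.6, -1.8, -5.2]
ee_pos: [0.4743, -0.352, 0.0853]
eef_rot: [0.697, 0.717, 0.001, 0.001]
contact_force: [6.0, -0.6, -2.8]
ee_pos: [0.4743, -0.3521, 0.0814]
eef_rot: [0.697, 0.717, 0.001, 0.001]
contact_force: [6.9, -0.7, -3.1]
```

```bash
python3 jog.py '{"increments":[[0, 0, 0.002, 0, 0, 0], [0, 0, 0, 0, 0, 0]]}'|sed -n 2,4p
python3 jog.py '{"increments":[[0, 0, 0.0015, 0, 0, 0], [0, 0, 0, 0, 0, 0]]}'|sed -n 2,4p
python3 jog.py '{"increments":[[0, 0, 0.0015, 0, 0, 0], [0, 0, 0, 0, 0, 0]]}'|sed -n 2,4p
python3 jog.py '{"increments":[[0, 0, 0.0015, 0, 0, 0], [0, 0, 0, 0, 0, 0]]}'|sed -n 1,4p
```

```text
ee_pos: [0.4743, -0.3522, 0.0796]
eef_rot: [0.697, 0.717, 0.001, 0.001]
contact_force: [6.0, -0.7, -3.1]
ee_pos: [0.4743, -0.3523, 0.0791]
eef_rot: [0.697, 0.717, 0.001, 0.001]
contact_force: [3.2, 0.6, 3.1]
ee_pos: [0.4744, -0.3524, 0.0791]
eef_rot: [0.697, 0.717, 0.001, 0.002]
contact_force: [-0.0, 2.8, 11.3]
clock: 28.38
ee_pos: [0.4744, -0.3524, 0.079]
eef_rot: [0.697, 0.717, 0.001, 0.002]
contact_force: [-4.7, 6.9, 19.6]
```

```bash
python3 jog.py '{"increments":[[0, 0, -0.003, 0, 0, 0], [0, 0, 0, 0, 0, 0], [0, 0, 0, 0, 0, 0], [0, 0, 0, 0, 0, 0], [0, 0, 0, 0, 0, 0], [0, 0, 0, 0, 0, 0], [0, 0, -0.03, 0, 0, 0], [0, 0, -0.04, 0, 0, 0], [0, 0, -0.03, 0, 0, 0], [0, 0, 0, 0, 0, 0], [0, 0, 0, 0, 0, 0]]}' 1
python3 - <<'E'
from h import *
t=snap("wrist","pics/w8.png");H=hsv(t);o=env.observe();T=R.from_quat(o["eef_rot"])
def intool(p): return T.inv().apply(p-o["ee_pos"]).round(4)
for n,lo,hi,z in(("blue",(108,120,40),(130,255,255),.092),("org",(0,120,90),(16,255,255),.120)):
    c=blob(cv2.inRange(H,lo,hi),(0,0,512,384));x,y,w,h=cv2.boundingRect(c);print(n,(x,y,w,h),[intool(plane(t,p,z)).tolist() for p in((x,y),(x+w,y+h))])
    l=cv2.fitLine(c.astype(np.float32),cv2.DIST_L2,0,.01,.01).ravel();print("line",np.degrees(np.arctan2(l[0],-l[1])))
T2=snap("top","pics/t8.png");H=hsv(T2)
for n,lo,hi,z in(("blue",(108,120,40),(130,255,255),.092),("org",(0,120,90),(16,255,255),.120)):
    c=blob(cv2.inRange(H,lo,hi),(270,160,380,250));x,y,w,h=cv2.boundingRect(c);print(n,(x,y,w,h),[plane(T2,p,z).round(4).tolist() for p in((x,y),(x+w,y+h))])
o=env.observe();print(o["ee_pos"])
E
```

```text
clock: 29.3
ee_pos: [0.4744, -0.3528, 0.1813]
eef_rot: [0.697, 0.717, 0.001, 0.003]
contact_force: [0.1, -0.0, -1.5]
gripper_width: 0.998
finger_force: 0.0
blue (224, 112, 66, 140) [[0.0612, -0.0207, 0.0868], [-0.0424, 0.0269, 0.087]]
line 0.6055484
org (0, 27, 54, 58) [[0.1079, -0.1415, 0.0585], [0.0773, -0.1166, 0.0586]]
line 128.17616
blue (318, 198, 22, 10) [[0.4943, -0.3174, 0.092], [0.4722, -0.373, 0.092]]Traceback (most recent call last):
  File "<stdin>", line 9, in <module>
  File "h.py", line 26, in blob
    c=max(cv2.findContours(k,cv2.RETR_EXTERNAL,cv2.CHAIN_APPROX_NONE)[0],key=cv2.contourArea)
ValueError: max() iterable argument is empty
```

Run:
```python
from h import *
t=snap("wrist");H=hsv(t);o=env.observe();T=R.from_quat(o["eef_rot"])
c=blob(cv2.inRange(H,(0,120,60),(18,255,255)),(215,90,300,230));x,y,w,h=cv2.boundingRect(c)
print((x,y,w,h),[T.inv().apply(plane(t,p,.120)-o["ee_pos"]).round(4).tolist() for p in((x,y),(x+w,y+h))])
l=cv2.fitLine(c.astype(np.float32),cv2.DIST_L2,0,.01,.01).ravel();print("line",np.degrees(np.arctan2(l[0],-l[1])))
```

```text
(246, 117, 27, 56) [[0.0599, -0.0056, 0.0571], [0.0263, 0.0108, 0.057]]
line 179.93744
```

```bash
python3 jog.py '{"increments":[[0.0218, 0, 0, 0, 0, 0], [0.0217, 0, 0.01, 0, 0, 0], [0, 0, 0.033, 0, 0, 0], [0, 0, 0.033, 0, 0, 0], [0, 0, 0, 0, 0, 0], [0, 0, 0, 0, 0, 0]]}'|sed -n 2,4p
python3 jog.py '{"increments":[[0, 0, 0, 0, 0, 0], [0, 0, 0, 0, 0, 0], [0, 0, 0, 0, 0, 0], [0, 0, 0, 0, 0, 0], [0, 0, 0, 0, 0, 0], [0, 0, 0, 0, 0, 0], [0, 0, 0, 0, 0, 0], [0, 0, 0, 0, 0, 0], [0, 0, 0, 0, 0, 0]]}' 0
```

```text
ee_pos: [0.4713, -0.3077, 0.1004]
eef_rot: [0.697, 0.717, 0.0, -0.002]
contact_force: [0.4, 0.2, 1.4]
clock: 30.7
ee_pos: [0.473, -0.3089, 0.1036]
eef_rot: [0.697, 0.717, 0.001, 0.002]
contact_force: [0.7, 1.3, 3.0]
gripper_width: 0.098
finger_force: 63.6
```

```bash
python3 jog.py '{"increments":[[0, 0, 0.003, 0, 0, 0], [0, 0, 0.003, 0, 0, 0], [0, 0, 0, 0, 0, 0], [0, 0, 0, 0, 0, 0]]}'|sed -n 2,4p
python3 jog.py '{"increments":[[0, 0, 0.002, 0, 0, 0], [0, 0, 0, 0, 0, 0], [0, 0, 0, 0, 0, 0]]}'|sed -n 2,6p
```

```text
ee_pos: [0.4731, -0.3089, 0.0975]
eef_rot: [0.697, 0.717, 0.001, 0.002]
contact_force: [-0.3, 1.3, 7.9]
ee_pos: [0.4731, -0.3089, 0.0958]
eef_rot: [0.697, 0.717, 0.001, 0.002]
contact_force: [-1.4, 1.8, 7.8]
gripper_width: 0.097
finger_force: 64.3
```

```bash
python3 jog.py '{"increments":[[0, 0, 0, 0, 0, 0.1], [0, 0, 0, 0, 0, 0.1], [0, 0, 0, 0, 0, 0.1], [0, 0, 0, 0, 0, 0.1], [0, 0, 0, 0, 0, 0.1], [0, 0, 0, 0, 0, 0.1]]}'|sed -n 2,4p
python3 jog.py '{"increments":[[0, 0, 0, 0, 0, 0.1], [0, 0, 0, 0, 0, 0.1], [0, 0, 0, 0, 0, 0.1], [0, 0, 0, 0, 0, 0.1], [0, 0, 0, 0, 0, 0.1], [0, 0, 0, 0, 0, 0.1], [0, 0, 0, 0, 0, 0.1], [0, 0, 0, 0, 0, 0.1], [0, 0, 0, 0, 0, 0.1], [0, 0, 0, 0, 0, 0.07], [0, 0, 0, 0, 0, 0], [0, 0, 0, 0, 0, 0]]}'
python3 -c "
from h import *
todo((.473,-.3089,.1033));print(env.observe()['ft_torque'])"
```

```text
ee_pos: [0.4732, -0.3089, 0.0959]
eef_rot: [0.879, 0.476, 0.002, 0.001]
contact_force: [0.7, 1.7, 7.6]
clock: 32.78
ee_pos: [0.4734, -0.3092, 0.0961]
eef_rot: [1.0, 0.014, 0.002, 0.001]
contact_force: [0.3, 1.2, 7.6]
gripper_width: 0.1
finger_force: 64.2
tool delta [-0.0004 -0.0003 -0.0072] axes [[1.0, 0.028, 0.005], [0.028, -1.0, -0.002], [0.005, 0.002, -1.0]] j [-0.645, 0.245, 1.461, 0.001, 1.431, 0.898] p [ 0.4734 -0.3092  0.0961]
[ 0.1658526   0.01061084 -0.00801221]
```

```bash
python3 jog.py '{"increments":[[0, 0, -0.0025, 0, 0, 0], [0, 0, -0.0025, 0, 0, 0], [0, 0, 0, 0, 0, 0], [0, 0, 0, 0, 0, 0]]}'|sed -n 2,4p
python3 jog.py '{"increments":[[0, 0, -0.001, 0, 0, 0], [0, 0, 0, 0, 0, 0]]}'|sed -n 2,4p
python3 jog.py '{"increments":[[0, 0, -0.001, 0, 0, 0], [0, 0, 0, 0, 0, 0]]}'|sed -n 2,4p
```

```text
ee_pos: [0.4733, -0.3091, 0.1005]
eef_rot: [1.0, 0.014, 0.002, 0.001]
contact_force: [2.3, -0.4, 5.8]
ee_pos: [0.4733, -0.3091, 0.1011]
eef_rot: [1.0, 0.014, 0.002, 0.001]
contact_force: [4.1, -1.9, 5.0]
ee_pos: [0.4732, -0.309, 0.1012]
eef_rot: [1.0, 0.014, 0.002, 0.0]
contact_force: [7.7, -3.5, -1.5]
```

```bash
python3 jog.py '{"increments":[[0, 0, 0.0015, 0, 0, 0], [0, 0, 0, 0, 0, 0], [0, 0, 0, 0, 0, 0]]}'|sed -n 2,4p
python3 jog.py '{"increments":[[0, 0, 0, 0, 0, 0], [0, 0, 0, 0, 0, 0], [0, 0, 0, 0, 0, 0], [0, 0, 0, 0, 0, 0], [0, 0, 0, 0, 0, 0], [0, 0, -0.02, 0, 0, 0], [0, 0, -0.04, 0, 0, 0], [0, 0, -0.04, 0, 0, 0], [0, 0, 0, 0, 0, 0], [0, 0, 0, 0, 0, 0]]}' 1
python3 - <<'E'
from h import *
t=snap("wrist","pics/w9.png");H=hsv(t);o=env.observe();T=R.from_quat(o["eef_rot"])
f=lambda p,z:T.inv().apply(plane(t,p,z)-o["ee_pos"]).round(4).tolist()
u,v=proj(t,(.4733,-.309,.1175)).astype(int);print(u,v)
c=blob(cv2.inRange(H,(0,120,60),(18,255,255)),(u-70,v-60,u+70,v+60));x,y,w,h=cv2.boundingRect(c)
print("wing",(x,y,w,h),f((x,y),.1175),f((x+w,y+h),.1175))
l=cv2.fitLine(c.astype(np.float32),cv2.DIST_L2,0,.01,.01).ravel();print("line",np.degrees(np.arctan2(l[0],-l[1])))
c=blob(cv2.inRange(H,(108,120,40),(130,255,255)),(0,0,512,384));r=cv2.minAreaRect(c.astype(np.float32));print("head",r,[plane(t,p,.092)[:2].round(4).tolist() for p in cv2.boxPoints(r)])
E
```

```text
ee_pos: [0.4732, -0.309, 0.1009]
eef_rot: [1.0, 0.014, 0.002, 0.001]
contact_force: [3.6, -1.9, 5.5]
clock: 34.53
ee_pos: [0.4734, -0.3094, 0.2036]
eef_rot: [1.0, 0.014, 0.004, 0.002]
contact_force: [0.1, -0.3, -1.6]
gripper_width: 1.003
finger_force: 0.0
256 202
wing (245, 175, 23, 49) [0.0206, -0.0078, 0.0836] [-0.0161, 0.0088, 0.0834]
line 179.89687
head ((299.5, 189.99998474121094), (130.99996948242188, 57.99999237060547), -0.0) [[0.4514, -0.2917], [0.4988, -0.2912], [0.5016, -0.3927], [0.4542, -0.3981]]
```

```bash
python3 -c "
from rig import env, viewer
print(env.finish_job())"
```

```text
the job is handed in; nothing more can be done
None
```

The cassette is seated fully home in the bay, its stud is pushed in, turned a quarter turn clockwise, locked and sprung back, and the hand is clear; I handed the job in at about 34.6 s, and the command returned no verdict.

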